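# Stand the fallen splash shield back up

## Task

One of the two amber splash shields on the lab bench has been knocked onto its back, so that its panel lies flat on the bench and its foot plate sticks up in the air. Stand it back on its foot, on the very spot where it is and not shoved along, by pushing against the white inner face of the upright foot with the fingers until it tips over onto its rubber sole. Do not pinch or lift the shield, do not touch its amber panel (it scratches) or press on its rubber sole, and leave the other shield, the bottle, the label roll and the tube rack as they are.

Things in the scene. Friction and masses are not known exactly. Their poses are not given: they have to be found in the camera images.
- shield: Fallen L-shaped splash shield, loose, 0.6 kg: white metal foot plate (150 wide, 150 long, 12 thick with sole) at a right angle to an amber panel. Origin: middle of the heel edge (outer corner of sole and panel back), on the bench. Own y: along the heel edge; -x: along the panel; z: along the foot. At the start z is up, the foot upright. Stood up, own x points straight down (a quarter turn about +y).
- shield_panel: The amber panel of the fallen shield (same origin and axes), not to be touched: 150 wide, 8 thick, with a steel trim at its free edge, lying flat at the start from own x = -12 to -150 mm, z = 0 to 8 mm. It rises behind the pushing fingers as the foot goes over, and then stands 150 tall, on the other side of them from the foot's free end; the way out is upwards.
- shield_sole: The black rubber sole, a 4 mm layer on the outer side of the foot (part of the fallen shield; same origin and axes): own x = -4 to 0 mm, z = 0 to 150 mm. Not to be pressed by the fingers.
- heel_left (a point): End of the fallen shield's heel edge at own y = +75 mm, on the bench.
- heel_right (a point): End of the fallen shield's heel edge at own y = -75 mm, on the bench.
- foot_end (a point): Middle of the free end of the foot on its white inner face: own (-12, 0, 150) mm, 150 mm up at the start. The inner face (plane x = -12 mm) looks along own -x, over the panel; push it along own +x. Pushed 90 to 130 mm up it takes about 3 N and rolls about the heel edge without sliding; past about 50 degrees it falls onto its sole by itself.
- twin: The other shield, same make and size, loose, standing correctly: sole on the bench, panel upright and 150 tall. Origin: middle of the heel edge on the bench; z up; the foot lies along own +x (150 mm), y along the heel edge (150 mm). Leave alone.
- bottle: Amber reagent bottle with black cap, loose, 72 diameter, 150 tall. Origin: centre of its underside. Leave alone.
- roll: Red and white label roll lying flat, loose, 101 diameter, 45 tall. Origin: centre of its underside. Leave alone.
- rack: Blue tube rack with capped tubes, loose, 60 by 160, 78 tall, long side along own y. Origin: centre of its underside. Leave alone.

How it is judged:
By the outcome, as a careful person would: the job done as asked, in the order asked, and still so for the second after the job is handed in, with the robot touching nothing.
It also fails if it takes over 32 s, if anything falls off the work surface, if the arm or the gripper's body presses on something with over 40 N, if the wrist force passes 120 N, or if a joint passes its speed limit or range.

## Robot

A 7-joint arm with a two-finger parallel gripper is mounted at the origin on the work surface. World frame = base frame: x ahead of the robot, y to its left, z up, the work surface at z = 0. Lengths are in m, angles in rad, forces in N, time in s.
With the tool pointing down it reaches from about 0.4 to 0.85 m from the base axis. Payload 10.4 kg.
Tool frame: the origin (TCP) lies midway between the tips of the shut fingers; the grasp point (between the pads) lies 19 mm behind it (r.tcp_to_grasp is the z of the grasp point in the tool frame, in m); z points along the fingers, x is the direction in which the jaws open and shut, and the axes are right-handed (so a half turn about z gives the same grasp; the last joint's range is limited). The gripper opens to 87 mm and grips with 3 to 60 N. Pads are 19 mm wide; open, the fingers measure 117 mm over their backs; the gripper's body (75 mm by 190 mm) begins 51 mm behind the grasp point.
Start: joints at [-1.311, 0.332, -0.065, 1.46, 0.022, 1.35, -0.088], TCP at [0.174, 0.6, 0.2] pointing down, gripper open.
Joint ranges: [-2.6, 2.6], [-0.5, 2.12], [-1.47, 1.34], [0.16, 2.42], [-1.27, 4.41], [0.06, 2.06], [-2.6, 2.6]. Speed limits (rad/s): [2.22, 2.22, 2.79, 2.79, 3.14, 3.14, 3.14].

## Interface

Orientations are given as a unit quaternion [x, y, z, w].
In Python, from bench import r, camera, close_job gives the robot as it stands. The module is installed in compiled form; this text tells all that it offers.
- The arm moves only by the shell command python3 -m crank 'ROWS' [FORCE]. ROWS is JSON, a list of rows, each an object of numbers: "x", "y", "z": the shift along the tool's x, y, z scaled (see below); "ax", "ay", "az": the turn, a rotation vector about the tool's x, y, z scaled (see below); "claw": the closure, from -1 (fully open) to 1 (shut), so that 0 is half open. A call has exactly 5 rows; each row is the pose to reach, as a shift and turn from the pose commanded when the call began, along the tool's axes at that moment; what a row does not reach only later rows make up. The controller multiplies each number of a shift by 1 m and each number of a turn by 2 rad. A row lasts 1/12 s, in which the tool goes at most 41.7 mm and 7.16 degrees, less where a joint would pass 70% of its speed; a pose out of reach is approached as far as the arm can. A call with a number of a shift or a turn outside -1 to 1 is refused whole. A call with a gripper value outside its range is refused whole. The fingers move at their own pace and stop on an object; FORCE is the grip in N (left out, the last holds). Time passes only in rows, so rows that repeat a pose let the fingers close, or fill a call up. It gives the time, the measured TCP pose, the force and the opening at its end, in the units of the state.
- r.read_state(): the state, without advancing time (a new reading comes with each control period).
- camera(name): name is "scene" or "top"; returns a dict with "color" (384x512x3 uint8, blue, green, red), "fx", "fy", "cx", "cy" (pixels), "eye" and "orientation" of the camera in the world. Camera axes: x right, y down, z forward; pixel columns grow to the right and rows downward; lengths in m; the calibration is good to about 2 mm. A picture is of the moment at which its call begins. There is no depth.
- close_job(): hands the job in, once; it reports no verdict.
The state is a dict: "time": time; "joint_positions": joint angles; "joint_vel": joint speeds; "joint_torque": joint torques, N m; "ee_pos": TCP position; "eef_rot": TCP orientation; "ft_force": force on the tool from outside, world axes, zero at the start; "torque": the same for the moment, N m; "width": finger opening in m.
Only numpy, scipy, OpenCV 4.12 (cv2) and the standard library are available. Lean on these libraries where they do the work, as an engineer would, in place of code of your own. Each camera call takes 0.05 s, during which the arm holds its last target. There are 200 camera calls.

## Working session

There is one attempt and no reset: what is moved stays moved. The work goes in short steps, Python scripts to look and compute and a shell command to move; the robot and the scene stay as the last step left them, time stands still between calls to the robot, and variables do not carry over. Pictures are saved under pics/ and viewed, about 8 in all and at most 12, crops included, and the job is handed in when it is done.

```bash
mkdir -p pics; python3 - <<'E'
from bench import r,camera
import cv2
for n in("scene","top"):
    c=camera(n);cv2.imwrite(f"pics/{n}0.png",c["color"]);print(n,[c[k] for k in("fx","fy","cx","cy","eye","orientation")])
s=r.read_state();print(s["time"],s["ee_pos"],s["eef_rot"],s["ft_force"],s["width"],r.tcp_to_grasp)
E
```

```text
scene [413.30713850884285, 413.30713850884285, 255.1976793042413, 190.626242395505, array([1.1992758 , 0.57915384, 1.26706627]), array([ 0.37577393,  0.87562792, -0.27924959, -0.11869863])]
top [379.4203629535858, 379.4203629535858, 260.58581167620065, 194.97690853389864, array([0.48309746, 0.00684299, 1.3962733 ]), array([ 0.71324444, -0.69925535,  0.03427057, -0.03390962])]
0.1 [0.17431106 0.59983744 0.19936076] [ 7.99691702e-01  6.00410536e-01 -4.66395673e-04  3.90260009e-04] [ 1.37814331 -0.4740965   0.70751392] 0.08712011751538898 -0.0187
```

View pics/scene0.png

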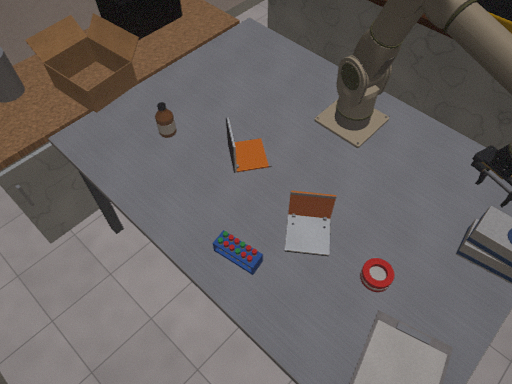

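View pics/top0.png

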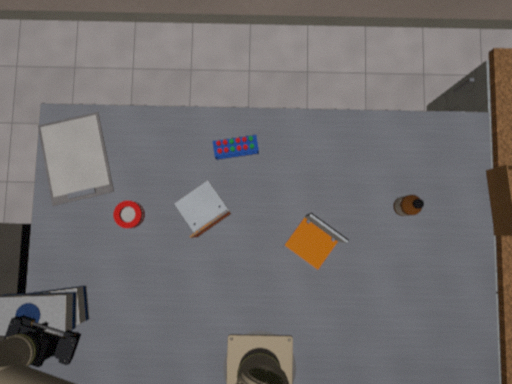

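The fallen shield is the right-hand one in the top view: flat amber at (312,242), upright foot at (328,227). The twin is at (203,210), the roll at (128,214), the rack at (236,147) and the bottle at (408,205).

```bash
cat > h.py <<'E'
import numpy as np,cv2
from scipy.spatial.transform import Rotation as R
from bench import r,camera
def ray(c,u,v,z):
    d=R.from_quat(c["orientation"]).apply([(u-c["cx"])/c["fx"],(v-c["cy"])/c["fy"],1]);e=c["eye"]
    return e+d*(z-e[2])/d[2]
def proj(c,p):
    q=R.from_quat(c["orientation"]).inv().apply(np.array(p)-c["eye"]);return np.array([c["fx"]*q[0]/q[2]+c["cx"],c["fy"]*q[1]/q[2]+c["cy"]])
def amber(c,box):
    u0,v0,u1,v1=box;h=cv2.cvtColor(c["color"],cv2.COLOR_BGR2HSV)
    m=cv2.inRange(h,(5,150,90),(22,255,255));k=np.zeros_like(m);k[v0:v1,u0:u1]=m[v0:v1,u0:u1]
    cs=cv2.findContours(k,0,2)[0];return max(cs,key=cv2.contourArea)
E
python3 - <<'E'
from h import *
c=camera("top");d=camera("scene")
for n,cc,b,z in(("top",c,(270,200,360,280),.008),("scene",d,(215,110,285,180),.008)):
    a=amber(cc,b);q=cv2.boxPoints(cv2.minAreaRect(a));p=cv2.approxPolyDP(a,3,True)[:,0]
    print(n,cv2.contourArea(a),q.round(1).tolist())
    for u in p: print(u,ray(cc,*u,z).round(3))
a=c["color"][195:285,275:365];b=d["color"][110:185,215:290]
cv2.imwrite("pics/crop1.png",np.hstack([cv2.resize(a,(400,400),interpolation=0),cv2.resize(b,(400,400),interpolation=0)]))
E
```

```text
top 1306.5 [[284.20001220703125, 245.0], [304.0, 217.1999969482422], [337.5, 241.10000610351562], [317.6000061035156, 268.8999938964844]]
[304 218] [ 0.536 -0.153  0.008]
[285 244] [ 0.44  -0.085  0.008]
[318 268] [ 0.357 -0.205  0.008]
[336 241] [ 0.455 -0.27   0.008]
[332 242] [ 0.451 -0.255  0.008]
[330 236] [ 0.472 -0.248  0.008]
scene 787.5 [[232.5, 142.3000030517578], [263.5, 137.39999389648438], [268.1000061035156, 166.5], [237.10000610351562, 171.39999389648438]]
[260 139] [ 0.353 -0.202  0.008]
[235 142] [ 0.435 -0.265  0.008]
[237 171] [ 0.536 -0.153  0.008]
[268 166] [ 0.435 -0.083  0.008]
```

View pics/crop1.png

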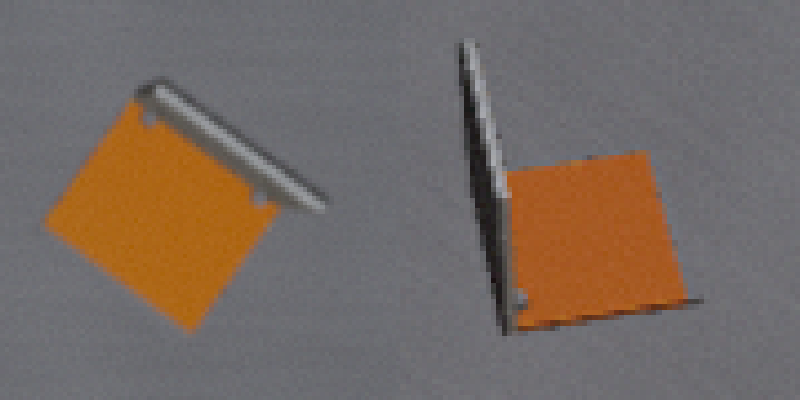

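```bash
python3 - <<'E'
from h import *
c=camera("top");d=camera("scene")
for u in((311,215.7),(347.5,241.6)): print(ray(c,*u,.15).round(3))
for u in((228.1,118.4),(234.3,145.6)): print(ray(d,*u,.15).round(3))
# line of the bright end-face in each view
for cc,(u0,v0,u1,v1) in((c,(300,208,354,250)),(d,(222,112,240,150))):
    g=cv2.cvtColor(cc["color"],cv2.COLOR_BGR2GRAY)[v0:v1,u0:u1];m=(g>150).astype(np.uint8)
    y,x=np.nonzero(m);p=np.array([ray(cc,a+u0,b+v0,.15)[:2] for a,b in zip(x,y)])
    rr=cv2.minAreaRect(p.astype(np.float32));print(len(p),p.mean(0).round(4),rr,cv2.boxPoints(rr).round(3).tolist())
# hypothesis check
X=np.array([.822,-.569,0]);Y=np.array([.569,.822,0]);Z=np.array([0,0,1])
for free in(.144,.150,.138):
    O=np.array([.3965,-.144,0])+X*free
    print(free,O.round(4),[proj(c,O+X*a+Y*b+Z*.15).round(1).tolist() for a in(0,-.004,-.012) for b in(.075,-.075)],proj(d,O-X*.008+Z*.15))
    print([proj(c,O+Y*b).round(1).tolist() for b in(.075,-.075)],[proj(d,O+Y*b).round(1).tolist() for b in(.075,-.075)])
E
```

```text
[ 0.539 -0.159  0.15 ]
[ 0.457 -0.279  0.15 ]
[ 0.455 -0.273  0.15 ]
[ 0.535 -0.159  0.15 ]
13 [ 0.5059 -0.2078] ((0.5004779100418091, -0.21586011350154877), (0.12064636498689651, 0.0026663749013096094), 54.86606216430664) [[0.4650000035762787, -0.2639999985694885], [0.46700000762939453, -0.26600000262260437], [0.5360000133514404, -0.16699999570846558], [0.5339999794960022, -0.16599999368190765]]
26 [ 0.5006 -0.2124] ((0.4983276128768921, -0.21555691957473755), (0.13801614940166473, 0.0031869811937212944), 54.781890869140625) [[0.4569999873638153, -0.2709999978542328], [0.46000000834465027, -0.27300000190734863], [0.5389999747276306, -0.1599999964237213], [0.5370000004768372, -0.15800000727176666]]
0.144 [ 0.5149 -0.2259  0.    ] [[312.5, 210.0], [350.1, 236.8], [311.8, 211.0], [349.4, 237.8], [310.4, 212.9], [348.0, 239.8]] [227.65942507 132.82739333]
[[306.9, 212.3], [340.4, 236.3]] [[231.0, 173.9], [224.8, 145.4]]
0.15 [ 0.5198 -0.2294  0.    ] [[313.6, 208.5], [351.1, 235.3], [312.9, 209.5], [350.4, 236.3], [311.5, 211.5], [349.0, 238.3]] [226.04921253 133.07331144]
[[307.8, 211.0], [341.3, 234.9]] [[229.5, 174.2], [223.3, 145.6]]
0.138 [ 0.5099 -0.2225  0.    ] [[311.5, 211.5], [349.0, 238.3], [310.8, 212.4], [348.3, 239.3], [309.4, 214.4], [347.0, 241.3]] [229.2681653  132.58170009]
[[306.0, 213.6], [339.5, 237.6]] [[232.5, 173.7], [226.2, 145.1]]
```

Heel origin is O≈(0.505,−0.220) with own x at −34.7°. The amber edges and the foot's end face agree across both views: edge length is 146 mm against a nominal 150, and amber starts at own x ≈ −12. Next I move in with the fingers shut.

```bash
cat >> h.py <<'E'
O=np.array([.505,-.220,0]);X=np.array([.822,-.569,0]);Y=np.array([.569,.822,0])
def to(p):
    s=r.read_state();q=R.from_quat(s["eef_rot"]);d=q.inv().apply(np.array(p)-s["ee_pos"])
    T=R.from_matrix(np.c_[Y,X,[0,0,-1]]);rv=(q.inv()*T).as_rotvec()/2
    e=s["ee_pos"]-O;print("t",round(s["time"],2),"tcp",s["ee_pos"].round(4),"own",(e@X).round(4),(e@Y).round(4),"F",s["ft_force"].round(1),"w",round(s["width"],3),"| xyz",d.round(3),"turn",rv.round(3))
E
python3 -m crank '[{"x":-0.095,"y":0.174,"z":-0.05,"az":0.16,"claw":1},{"x":-0.095,"y":0.174,"z":-0.05,"az":0.16,"claw":1},{"x":-0.095,"y":0.174,"z":-0.05,"az":0.16,"claw":1},{"x":-0.095,"y":0.174,"z":-0.05,"az":0.16,"claw":1},{"x":-0.095,"y":0.174,"z":-0.05,"az":0.16,"claw":1}]' 10
python3 -c "
from h import *
to([.44,.3,.26]);to([.5,.05,.26])"
```

```text
t 0.3 tcp [0.1744 0.6001 0.1998] own -0.7384 0.486 F [0.9 0.2 0.2] w 0.087 | xyz [-0.214  0.339 -0.06 ] turn [0.    0.    0.161]
t 0.3 tcp [0.1744 0.6001 0.1998] own -0.7384 0.486 F [0.9 0.2 0.2] w 0.087 | xyz [-0.437  0.466 -0.06 ] turn [0.    0.    0.161]schema error: expected keys x, y, z, ax, ay, az, claw
```

```bash

python3 -m crank '[{"x":-0.095,"y":0.174,"z":-0.05,"ax":0,"ay":0,"az":0.16,"claw":1},{"x":-0.095,"y":0.174,"z":-0.05,"ax":0,"ay":0,"az":0.16,"claw":1},{"x":-0.095,"y":0.174,"z":-0.05,"ax":0,"ay":0,"az":0.16,"claw":1},{"x":-0.095,"y":0.174,"z":-0.05,"ax":0,"ay":0,"az":0.16,"claw":1},{"x":-0.095,"y":0.174,"z":-0.05,"ax":0,"ay":0,"az":0.16,"claw":1}]' 10
python3 -c "
from h import *
to([.44,.3,.26]);to([.5,.05,.26])"
```

```text
time: 0.72
ee_pos: [0.3166, 0.4584, 0.2508]
eef_rot: [0.885, 0.465, 0.0, -0.0]
ft_force: [0.2, 0.4, -0.1]
width: 0.0612
t 0.72 tcp [0.3166 0.4584 0.2508] own -0.5408 0.4505 F [ 0.2  0.4 -0.1] w 0.061 | xyz [-0.06   0.192 -0.009] turn [ 0.    -0.     0.001]
t 0.72 tcp [0.3166 0.4584 0.2508] own -0.5408 0.4505 F [ 0.2  0.4 -0.1] w 0.061 | xyz [-0.232  0.383 -0.009] turn [ 0.    -0.     0.001]
```

```bash

python3 -m crank '[{"x":-0.06,"y":0.19,"z":-0.01,"ax":0,"ay":0,"az":0,"claw":1},{"x":-0.06,"y":0.19,"z":-0.01,"ax":0,"ay":0,"az":0,"claw":1},{"x":-0.06,"y":0.19,"z":-0.01,"ax":0,"ay":0,"az":0,"claw":1},{"x":-0.06,"y":0.19,"z":-0.01,"ax":0,"ay":0,"az":0,"claw":1},{"x":-0.06,"y":0.19,"z":-0.01,"ax":0,"ay":0,"az":0,"claw":1}]' 
python3 -m crank '[{"x":-0.16,"y":0.12,"z":0,"ax":0,"ay":0,"az":0,"claw":1},{"x":-0.16,"y":0.12,"z":0,"ax":0,"ay":0,"az":0,"claw":1},{"x":-0.16,"y":0.12,"z":0,"ax":0,"ay":0,"az":0,"claw":1},{"x":-0.16,"y":0.12,"z":0,"ax":0,"ay":0,"az":0,"claw":1},{"x":-0.16,"y":0.12,"z":0,"ax":0,"ay":0,"az":0,"claw":1}]' 
python3 -m crank '[{"x":-0.16,"y":0.1,"z":0,"ax":0,"ay":0,"az":0,"claw":1},{"x":-0.16,"y":0.1,"z":0,"ax":0,"ay":0,"az":0,"claw":1},{"x":-0.16,"y":0.1,"z":0,"ax":0,"ay":0,"az":0,"claw":1},{"x":-0.16,"y":0.1,"z":0,"ax":0,"ay":0,"az":0,"claw":1},{"x":-0.16,"y":0.1,"z":0,"ax":0,"ay":0,"az":0,"claw":1}]' 
python3 -c "
from h import *
to(O-.075*X+[0,0,.115])"
```

```text
time: 1.13
ee_pos: [0.4394, 0.3001, 0.2605]
eef_rot: [0.886, 0.464, 0.0, 0.0]
ft_force: [-0.1, -0.4, 0.2]
width: 0.0284
time: 1.55
ee_pos: [0.4455, 0.1001, 0.2602]
eef_rot: [0.886, 0.464, 0.0, -0.0]
ft_force: [0.9, -0.1, 0.4]
width: 0.0016
time: 1.97
ee_pos: [0.4364, -0.09, 0.2604]
eef_rot: [0.886, 0.463, 0.001, 0.0]
ft_force: [0.3, -1.3, -0.0]
width: 0.0006
t 1.97 tcp [ 0.4364 -0.09    0.2604] own -0.1304 0.0678 F [ 0.3 -1.3 -0. ] w 0.001 | xyz [-0.068  0.055  0.145] turn [ 0.    -0.    -0.001]
```

```bash

python3 -m crank '[{"x":-0.03,"y":0.025,"z":0,"ax":0,"ay":0,"az":0,"claw":1},{"x":-0.068,"y":0.055,"z":0,"ax":0,"ay":0,"az":0,"claw":1},{"x":-0.068,"y":0.055,"z":0.04,"ax":0,"ay":0,"az":0,"claw":1},{"x":-0.068,"y":0.055,"z":0.08,"ax":0,"ay":0,"az":0,"claw":1},{"x":-0.068,"y":0.055,"z":0.11,"ax":0,"ay":0,"az":0,"claw":1}]' 
python3 -m crank '[{"x":0,"y":0,"z":0.02,"ax":0,"ay":0,"az":0,"claw":1},{"x":0,"y":0,"z":0.035,"ax":0,"ay":0,"az":0,"claw":1},{"x":0,"y":0,"z":0.035,"ax":0,"ay":0,"az":0,"claw":1},{"x":0,"y":0,"z":0.035,"ax":0,"ay":0,"az":0,"claw":1},{"x":0,"y":0,"z":0.035,"ax":0,"ay":0,"az":0,"claw":1}]' 
python3 - <<'E'
from h import *
to(O-.022*X+[0,0,.115])
c=camera("top");d=camera("scene")
a=c["color"][165:285,250:370];b=d["color"][70:190,190:310]
cv2.imwrite("pics/crop2.png",np.hstack([cv2.resize(a,(400,400),interpolation=0),cv2.resize(b,(400,400),interpolation=0)]))
E
```

```text
time: 2.38
ee_pos: [0.4431, -0.1731, 0.1478]
eef_rot: [0.886, 0.464, -0.0, -0.0]
ft_force: [0.7, 1.4, -0.4]
width: 0.0007
time: 2.8
ee_pos: [0.4447, -0.1725, 0.1161]
eef_rot: [0.885, 0.465, 0.001, 0.0]
ft_force: [0.8, 0.2, 0.4]
width: 0.0008
t 2.8 tcp [ 0.4447 -0.1725  0.1161] own -0.0766 0.0047 F [0.8 0.2 0.4] w 0.001 | xyz [-0.005  0.055  0.001] turn [ 0.001 -0.     0.001]
```

View pics/crop2.png

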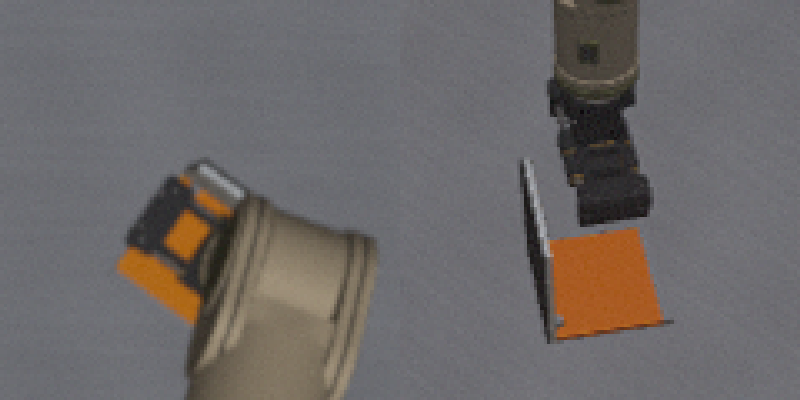

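```bash

python3 -m crank '[{"x":-0.005,"y":0.02,"z":0.002,"ax":0,"ay":0,"az":0,"claw":1},{"x":-0.005,"y":0.035,"z":0.004,"ax":0,"ay":0,"az":0,"claw":1},{"x":-0.005,"y":0.045,"z":0.004,"ax":0,"ay":0,"az":0,"claw":1},{"x":-0.005,"y":0.05,"z":0.004,"ax":0,"ay":0,"az":0,"claw":1},{"x":-0.005,"y":0.054,"z":0.004,"ax":0,"ay":0,"az":0,"claw":1}]' 
python3 -c "from h import *; to(O-.022*X+[0,0,.112])"
python3 -m crank '[{"x":0,"y":0.003,"z":0,"ax":0,"ay":0,"az":0,"claw":1},{"x":0,"y":0.006,"z":0,"ax":0,"ay":0,"az":0,"claw":1},{"x":0,"y":0.009,"z":0,"ax":0,"ay":0,"az":0,"claw":1},{"x":0,"y":0.012,"z":0,"ax":0,"ay":0,"az":0,"claw":1},{"x":0,"y":0.015,"z":0,"ax":0,"ay":0,"az":0,"claw":1}]' 
python3 - <<'E'
from h import *
to(O-.022*X+[0,0,.112])
d=camera("scene")
cv2.imwrite("pics/crop3.png",cv2.resize(d["color"][80:190,190:300],(500,500),interpolation=0))
E
```

```text
time: 3.32
ee_pos: [0.4863, -0.2072, 0.1116]
eef_rot: [0.885, 0.465, 0.0, 0.0]
ft_force: [-1.6, 0.7, 1.5]
width: 0.0003
t 3.32 tcp [ 0.4863 -0.2072  0.1116] own -0.0227 -0.0002 F [-1.6  0.7  1.5] w 0.0 | xyz [ 0.     0.001 -0.   ] turn [ 0.    -0.     0.001]
time: 3.73
ee_pos: [0.4982, -0.2155, 0.1111]
eef_rot: [0.885, 0.465, 0.0, -0.0]
ft_force: [-1.4, 0.9, 1.9]
width: 0.0008
t 3.73 tcp [ 0.4982 -0.2155  0.1111] own -0.0082 -0.0002 F [-1.4  0.9  1.9] w 0.001 | xyz [ 0.    -0.014 -0.001] turn [-0.    -0.     0.001]
```

View pics/crop3.png

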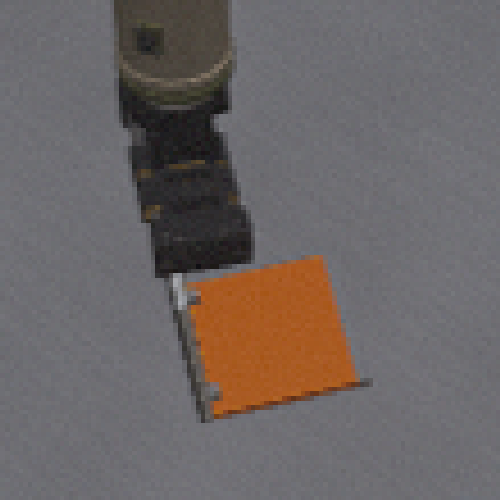

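```bash

python3 -m crank '[{"x":0,"y":0.005,"z":0,"ax":0,"ay":0,"az":0,"claw":1},{"x":0,"y":0.01,"z":0,"ax":0,"ay":0,"az":0,"claw":1},{"x":0,"y":0.015,"z":0.001,"ax":0,"ay":0,"az":0,"claw":1},{"x":0,"y":0.02,"z":0.001,"ax":0,"ay":0,"az":0,"claw":1},{"x":0,"y":0.025,"z":0.002,"ax":0,"ay":0,"az":0,"claw":1}]' 
python3 -m crank '[{"x":0,"y":0.004,"z":0.001,"ax":0,"ay":0,"az":0,"claw":1},{"x":0,"y":0.008,"z":0.002,"ax":0,"ay":0,"az":0,"claw":1},{"x":0,"y":0.012,"z":0.003,"ax":0,"ay":0,"az":0,"claw":1},{"x":0,"y":0.016,"z":0.004,"ax":0,"ay":0,"az":0,"claw":1},{"x":0,"y":0.019,"z":0.006,"ax":0,"ay":0,"az":0,"claw":1}]' 
python3 - <<'E'
from h import *
to(O+.053*X+[0,0,.0935])
d=camera("scene")
cv2.imwrite("pics/crop4.png",cv2.resize(d["color"][80:190,190:300],(500,500),interpolation=0))
E
```

```text
time: 4.2
ee_pos: [0.5191, -0.23, 0.1089]
eef_rot: [0.885, 0.465, -0.0, 0.0]
ft_force: [-1.4, 1.0, 0.4]
width: 0.0003
time: 4.62
ee_pos: [0.5348, -0.2408, 0.1031]
eef_rot: [0.885, 0.465, 0.0, 0.0]
ft_force: [-1.1, 0.0, 1.3]
width: 0.0004
t 4.62 tcp [ 0.5348 -0.2408  0.1031] own 0.0364 -0.0002 F [-1.1  0.   1.3] w 0.0 | xyz [0.    0.017 0.01 ] turn [ 0.    -0.     0.001]
```

View pics/crop4.png

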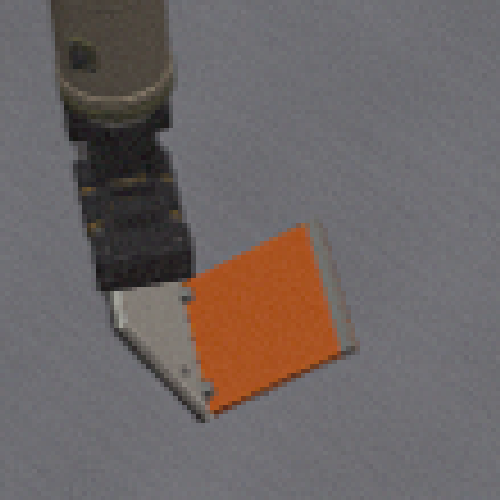

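Tilted about 30°, and the heel corner is still at crop (207,418), so it has not slid. I continue along the arc.

```bash

python3 -m crank '[{"x":0,"y":0.004,"z":0.002,"ax":0,"ay":0,"az":0,"claw":1},{"x":0,"y":0.008,"z":0.004,"ax":0,"ay":0,"az":0,"claw":1},{"x":0,"y":0.011,"z":0.006,"ax":0,"ay":0,"az":0,"claw":1},{"x":0,"y":0.014,"z":0.008,"ax":0,"ay":0,"az":0,"claw":1},{"x":0,"y":0.017,"z":0.01,"ax":0,"ay":0,"az":0,"claw":1}]' 
python3 -m crank '[{"x":0,"y":0.003,"z":0.002,"ax":0,"ay":0,"az":0,"claw":1},{"x":0,"y":0.006,"z":0.004,"ax":0,"ay":0,"az":0,"claw":1},{"x":0,"y":0.009,"z":0.007,"ax":0,"ay":0,"az":0,"claw":1},{"x":0,"y":0.012,"z":0.01,"ax":0,"ay":0,"az":0,"claw":1},{"x":0,"y":0.015,"z":0.013,"ax":0,"ay":0,"az":0,"claw":1}]' 
python3 - <<'E'
from h import *
to(O+.08*X+[0,0,.07])
d=camera("scene")
cv2.imwrite("pics/crop5.png",cv2.resize(d["color"][80:190,190:300],(500,500),interpolation=0))
E
```

```text
time: 5.08
ee_pos: [0.5486, -0.2503, 0.0928]
eef_rot: [0.885, 0.465, 0.0, 0.0]
ft_force: [-0.2, 0.1, 1.1]
width: 0.0003
time: 5.5
ee_pos: [0.5609, -0.2587, 0.0796]
eef_rot: [0.885, 0.465, -0.0, -0.0]
ft_force: [0.7, 0.2, 0.6]
width: 0.0004
t 5.5 tcp [ 0.5609 -0.2587  0.0796] own 0.0679 -0.0 F [0.7 0.2 0.6] w 0.0 | xyz [-0.     0.012  0.01 ] turn [-0.    -0.     0.001]
```

View pics/crop5.png

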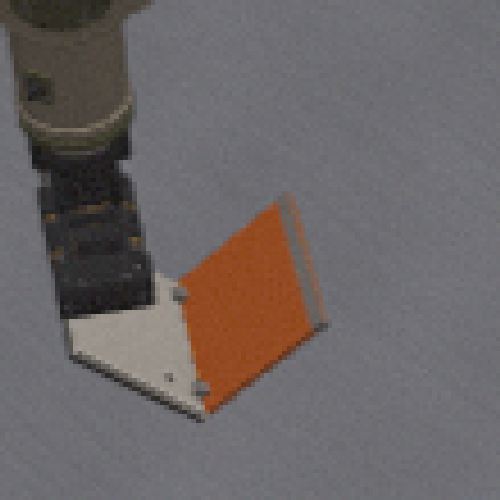

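```bash

python3 -m crank '[{"x":0,"y":0.004,"z":0.002,"ax":0,"ay":0,"az":0,"claw":1},{"x":0,"y":0.008,"z":0.004,"ax":0,"ay":0,"az":0,"claw":1},{"x":0,"y":0.012,"z":0.006,"ax":0,"ay":0,"az":0,"claw":1},{"x":0,"y":0.016,"z":0.006,"ax":0,"ay":0,"az":0,"claw":1},{"x":0,"y":0.018,"z":0.006,"ax":0,"ay":0,"az":0,"claw":1}]' 
python3 - <<'E'
from h import *
to(O+.08*X+[0,0,.07])
d=camera("scene")
cv2.imwrite("pics/crop6.png",cv2.resize(d["color"][80:190,190:300],(500,500),interpolation=0))
E
```

```text
time: 5.97
ee_pos: [0.5759, -0.2692, 0.0739]
eef_rot: [0.885, 0.465, -0.0, 0.0]
ft_force: [-0.7, 0.0, -0.0]
width: 0.0005
t 5.97 tcp [ 0.5759 -0.2692  0.0739] own 0.0862 -0.0001 F [-0.7  0.  -0. ] w 0.0 | xyz [ 0.    -0.006  0.004] turn [0.    0.    0.001]
```

View pics/crop6.png

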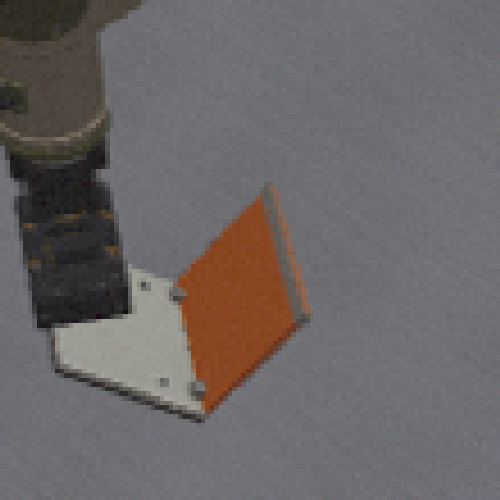

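```bash

python3 -m crank '[{"x":0,"y":0.002,"z":0.001,"ax":0,"ay":0,"az":0,"claw":1},{"x":0,"y":0.004,"z":0.002,"ax":0,"ay":0,"az":0,"claw":1},{"x":0,"y":0.004,"z":0.002,"ax":0,"ay":0,"az":0,"claw":1},{"x":0,"y":0.004,"z":0.002,"ax":0,"ay":0,"az":0,"claw":1},{"x":0,"y":0.004,"z":0.002,"ax":0,"ay":0,"az":0,"claw":1}]' 
python3 - <<'E'
from h import *
to(O+.08*X+[0,0,.07])
d=camera("scene")
cv2.imwrite("pics/crop7.png",cv2.resize(d["color"][80:190,190:300],(500,500),interpolation=0))
E
```

```text
time: 6.43
ee_pos: [0.5787, -0.271, 0.072]
eef_rot: [0.885, 0.465, 0.0, -0.0]
ft_force: [0.1, -0.5, 0.1]
width: 0.0006
t 6.43 tcp [ 0.5787 -0.271   0.072 ] own 0.0896 0.0 F [ 0.1 -0.5  0.1] w 0.001 | xyz [-0.    -0.01   0.002] turn [-0.    -0.     0.001]
```

View pics/crop7.png

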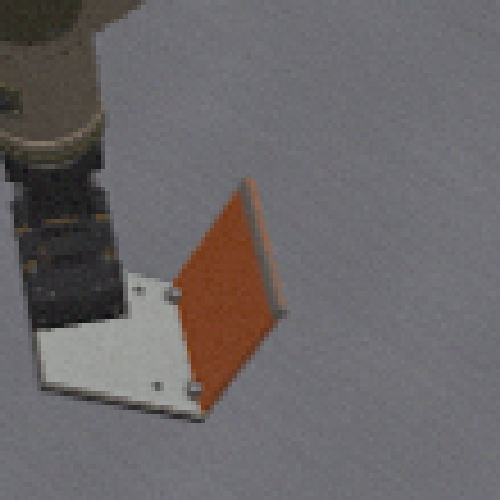

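It is past balance with the fingers free (force ≈ 0) and still falling, so I hold and let it land.

```bash

python3 -m crank '[{"x":0,"y":0,"z":0,"ax":0,"ay":0,"az":0,"claw":1},{"x":0,"y":0,"z":0,"ax":0,"ay":0,"az":0,"claw":1},{"x":0,"y":0,"z":0,"ax":0,"ay":0,"az":0,"claw":1},{"x":0,"y":0,"z":0,"ax":0,"ay":0,"az":0,"claw":1},{"x":0,"y":0,"z":0,"ax":0,"ay":0,"az":0,"claw":1}]' 
python3 -m crank '[{"x":0,"y":0,"z":0,"ax":0,"ay":0,"az":0,"claw":1},{"x":0,"y":0,"z":0,"ax":0,"ay":0,"az":0,"claw":1},{"x":0,"y":0,"z":0,"ax":0,"ay":0,"az":0,"claw":1},{"x":0,"y":0,"z":0,"ax":0,"ay":0,"az":0,"claw":1},{"x":0,"y":0,"z":0,"ax":0,"ay":0,"az":0,"claw":1}]' 
python3 - <<'E'
from h import *
d=camera("scene")
cv2.imwrite("pics/crop8.png",cv2.resize(d["color"][80:190,190:300],(500,500),interpolation=0))
E
```

```text
time: 6.9
ee_pos: [0.5788, -0.271, 0.072]
eef_rot: [0.885, 0.465, 0.0, -0.0]
ft_force: [-0.5, 0.7, -0.6]
width: 0.0006
time: 7.32
ee_pos: [0.5788, -0.271, 0.072]
eef_rot: [0.885, 0.465, 0.0, -0.0]
ft_force: [-0.0, 0.0, 0.3]
width: 0.0002
```

View pics/crop8.png

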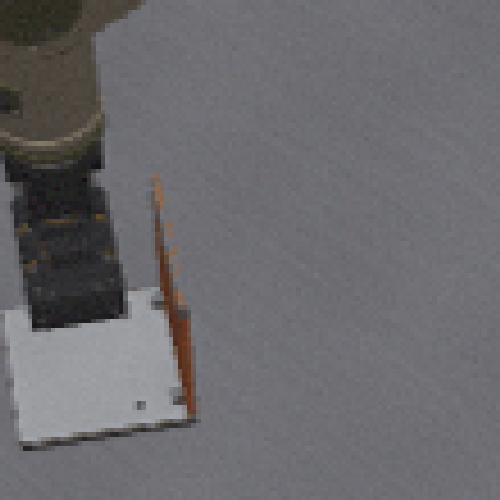

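Standing on its sole. I go straight up and out, away from the shield.

```bash

python3 -m crank '[{"x":0,"y":0.01,"z":-0.03,"ax":0,"ay":0,"az":0,"claw":1},{"x":0,"y":0.01,"z":-0.07,"ax":0,"ay":0,"az":0,"claw":1},{"x":0,"y":0.01,"z":-0.11,"ax":0,"ay":0,"az":0,"claw":1},{"x":0,"y":0.01,"z":-0.15,"ax":0,"ay":0,"az":0,"claw":1},{"x":0,"y":0.01,"z":-0.19,"ax":0,"ay":0,"az":0,"claw":1}]' 
python3 -m crank '[{"x":0.04,"y":-0.01,"z":-0.02,"ax":0,"ay":0,"az":0,"claw":1},{"x":0.08,"y":-0.02,"z":-0.02,"ax":0,"ay":0,"az":0,"claw":1},{"x":0.12,"y":-0.03,"z":-0.02,"ax":0,"ay":0,"az":0,"claw":1},{"x":0.15,"y":-0.04,"z":-0.02,"ax":0,"ay":0,"az":0,"claw":1},{"x":0.19,"y":-0.05,"z":-0.02,"ax":0,"ay":0,"az":0,"claw":1}]' 
python3 -m crank '[{"x":0.03,"y":-0.03,"z":0,"ax":0,"ay":0,"az":0,"claw":1},{"x":0.06,"y":-0.06,"z":0,"ax":0,"ay":0,"az":0,"claw":1},{"x":0.08,"y":-0.08,"z":0,"ax":0,"ay":0,"az":0,"claw":1},{"x":0.11,"y":-0.11,"z":0,"ax":0,"ay":0,"az":0,"claw":1},{"x":0.13,"y":-0.14,"z":0,"ax":0,"ay":0,"az":0,"claw":1}]' 
python3 - <<'E'
from h import *
c=camera("top");d=camera("scene")
cv2.imwrite("pics/t9.png",c["color"]);cv2.imwrite("pics/s9.png",d["color"])
to(O)
g=lambda P:[proj(d,p).round(1).tolist() for p in P]
print("pred heelL,heelR,footL,footR scene",g([O+.075*Y,O-.075*Y,O+.15*X+.075*Y,O+.15*X-.075*Y]))
for n,cc,(u0,v0,u1,v1) in(("top",c,(295,180,375,250)),("scene",d,(185,140,236,185))):
    h=cv2.cvtColor(cc["color"],cv2.COLOR_BGR2HSV)[v0:v1,u0:u1];m=cv2.inRange(h,(0,0,150),(180,60,255))
    a=max(cv2.findContours(m,0,2)[0],key=cv2.contourArea)
    p=cv2.approxPolyDP(a,3,True)[:,0]
    for u in p:
        w=ray(cc,u[0]+u0,u[1]+v0,.012)-O;print(n,u+[u0,v0],"own x,y",(w@X).round(3),(w@Y).round(3))
for n in("scene","top"):
    a=cv2.imread(f"pics/{n}0.png");b=cv2.imread(f"pics/{n[0]}9.png")
    D=cv2.absdiff(a,b).max(2)>50;L=cv2.connectedComponentsWithStats(D.astype(np.uint8))[2];print(n,[l.tolist() for l in L[1:] if l[4]>8])
cv2.imwrite("pics/crop9.png",np.hstack([cv2.resize(c["color"][100:280,90:440],(700,360)) ]))
x=cv2.resize(c["color"][185:255,290:380],(400,311),interpolation=0);y=cv2.resize(d["color"][115:185,185:275],(400,311),interpolation=0)
cv2.imwrite("pics/crop10.png",np.hstack([x,y]))
E
```

```text
time: 7.78
ee_pos: [0.5866, -0.2767, 0.2641]
eef_rot: [0.885, 0.465, 0.0, 0.0]
ft_force: [0.2, -0.7, 0.0]
width: 0.0005
time: 8.2
ee_pos: [0.6535, -0.0911, 0.2825]
eef_rot: [0.885, 0.465, 0.0, 0.0]
ft_force: [-0.1, -0.5, 1.0]
width: 0.0003
time: 8.62
ee_pos: [0.6116, 0.0972, 0.2817]
eef_rot: [0.885, 0.466, 0.0, -0.0]
ft_force: [1.1, 1.8, -0.4]
width: 0.0005
t 8.72 tcp [0.6102 0.103  0.2816] own -0.0973 0.3254 F [0.6 0.5 0.1] w 0.001 | xyz [-0.327  0.094  0.281] turn [-0.001 -0.001  0.007]
pred heelL,heelR,footL,footR scene [[233.9, 173.3], [227.5, 144.8], [195.3, 179.6], [190.8, 150.5]]
top [330 182] own x,y 0.151 0.072
top [312 209] own x,y 0.031 0.068
top [343 231] own x,y 0.031 -0.069
top [362 205] own x,y 0.15 -0.071
scene [223 143] own x,y 0.017 -0.078
scene [191 148] own x,y 0.147 -0.077
scene [195 176] own x,y 0.149 0.067
scene [230 170] own x,y 0.013 0.065
scene [226 168] own x,y 0.027 0.052
scene [[294, 0, 83, 52, 1561], [380, 0, 4, 5, 9], [450, 0, 62, 65, 1570], [389, 3, 6, 7, 20], [276, 45, 28, 13, 140], [314, 50, 7, 4, 14], [349, 51, 4, 4, 10], [314, 55, 13, 13, 48], [350
[... 163 characters left out ...]
5, 6, 15], [224, 119, 11, 54, 216], [235, 120, 66, 62, 2328], [208, 146, 19, 15, 88], [471, 146, 41, 61, 1076], [193, 157, 36, 20, 221]]
top [[236, 138, 4, 4, 12], [212, 140, 31, 25, 434], [221, 162, 5, 4, 9], [241, 173, 23, 38, 428], [193, 183, 24, 46, 640], [327, 186, 14, 8, 53], [334, 193, 5, 6, 15], [321, 200, 23, 16, 109], [218, 204, 8, 8, 21], [339, 211, 7, 4, 11], [197, 212, 33, 24, 119], [309, 212, 36, 28, 194], [329, 217, 23, 10, 85], [285, 218, 52, 51, 1386], [342, 232, 6, 5, 9], [4, 316, 77, 68, 2698], [244, 320, 2, 8, 11], [14, 336, 7, 3, 12], [195, 336, 54, 29, 527], [245, 367, 10, 9, 49], [11, 368, 6, 7, 20], [282, 371, 7, 13, 46], [256, 372, 16, 12, 72], [245, 379, 11, 5, 26]]
```

View pics/s9.png

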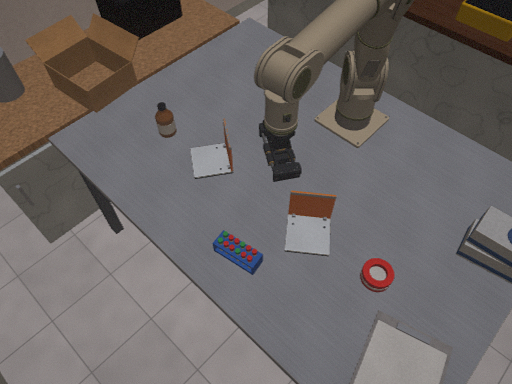

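View pics/crop10.png

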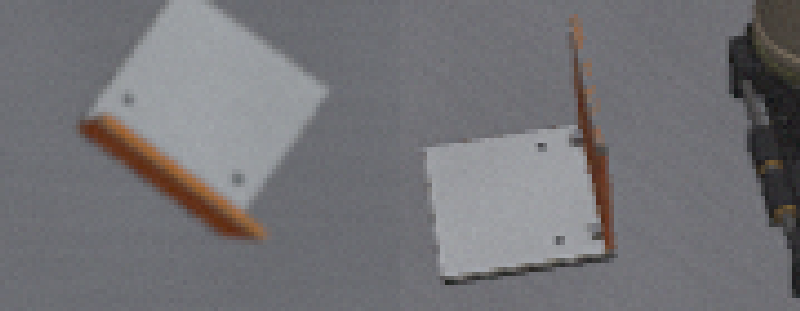

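```bash
python3 -m crank '[{"x":0,"y":0,"z":0,"ax":0,"ay":0,"az":0,"claw":1},{"x":0,"y":0,"z":0,"ax":0,"ay":0,"az":0,"claw":1},{"x":0,"y":0,"z":0,"ax":0,"ay":0,"az":0,"claw":1},{"x":0,"y":0,"z":0,"ax":0,"ay":0,"az":0,"claw":1},{"x":0,"y":0,"z":0,"ax":0,"ay":0,"az":0,"claw":1}]'; python3 -c "
from bench import close_job;print(close_job())"
```

```text
time: 9.13
ee_pos: [0.6122, 0.0932, 0.282]
eef_rot: [0.886, 0.464, -0.0, 0.0]
ft_force: [-0.7, -0.2, 0.6]
width: 0.0003
the job is handed in; nothing more can be done
None
```

The fallen shield is standing on its rubber sole again, on the spot where it lay, and the job was handed in at about 9 s of the 32 s allowed. I pushed the white inner face of the foot with the shut fingers, about 110 mm up, along an arc about the heel edge. It tipped over and fell onto its sole by itself, and I then took the fingers straight up and out. The force readings between moves stayed under about 3 N.

**Position:** in the last pictures the foot's free end is 147–151 mm from the heel edge I measured at the start (150 expected), in both views. The scene view put the foot's side edges 5–6 mm off centre, while the top view put them within 1 mm. I took that as pixel error, along with an apparent shift of about 2 pixels at the heel corner just after it landed.

**Other things:** comparing the scene view before and after showed no change at the twin, bottle, roll or rack. In the top view the arm partly covered the twin and the rack, so the changes flagged there say nothing either way.

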